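Put the rolls away in the bread box and clip it shut

ROBOT

A 6-joint arm with a two-finger parallel gripper is mounted at the origin on the work surface. World frame = base frame: x ahead of the robot, y to its left, z up, the work surface at z = 0. Lengths are in m, angles in rad, forces in N, time in s.
With the tool pointing down it reaches from about 0.25 to 0.775 m from the base axis. Payload 8.9 kg.
Tool frame: the origin (TCP) lies between the finger pads, 19 mm behind the fingertips; this is the grasp point; z points along the fingers, y is the line along which they close (so a half turn about z gives the same grasp; the last joint's range is limited). The gripper opens to 85 mm and grips with 20 to 120 N. Pads are 22 mm wide; open, the fingers measure 114 mm over their backs; the gripper's body (76 mm by 85 mm) begins 54 mm behind the grasp point. The pads swing forward as they close: fully open they stand 13 mm farther back than shut.
Start: joints at [-1.357, 0.291, -0.153, 1.127, 0, 1.431], TCP at [0.181, -0.493, 0.25] pointing down, gripper open.
Joint ranges: [-2.52, 2.52], [-0.91, 1.74], [-1.3, 1.37], [-1.96, 2.02], [-1.52, 1.47], [-3.14, 3.14]. Speed limits (rad/s): [2.22, 2.22, 2.79, 3.14, 3.14, 3.14].

INTERFACE

Orientations are given as a 3x3 rotation matrix whose columns are the frame's x, y, z axes.
In Python, from rig import ctrl, set_gripper, kinematics, monitor, snapshot, calibration, ticket gives the robot as it stands. Calls block until the motion is done:
- ctrl.movep(position, orientation): joint-space move of the TCP to a pose.
- ctrl.servo_line(position, orientation=None, feed=0.15): straight line of the TCP; orientation=None keeps the orientation; feed is the mean speed in m/s.
- ctrl.move_j(angles): joint-space move.
- set_gripper(opening, effort=None): finger opening in m; effort is the grip in N (None keeps the last); returns when the fingers have stopped.
- ctrl.sleep(seconds).
- kinematics.inverse_kinematics(position, orientation): joint angles nearest the present ones, or None.
- monitor.get_state(): the state.
- snapshot(name): name is "scene" or "top"; returns (picture, depth): 480x640x3 uint8, red, green, blue; 480x640 float32, m along the optical axis (not along the pixel's ray), 0 where there is no reading.
- calibration(name): a dict with "vertical_fov" (degrees; the focal length in pixels is half the picture's height over the tangent of half this angle, whatever the lens; pixels are square), "cx", "cy" (the principal point, pixels), "R" (3x3) and "t" (3): a world point X has camera coordinates R X + t. Camera axes: x right, y down, z forward; pixel columns grow to the right and rows downward; lengths in m; the calibration is good to about 2 mm. A picture is of the moment at which its call begins. calibration takes no time and is no camera call.
A pose or a line that the arm cannot do raises ctrl.IKError and nothing moves.
- ticket.sign_off(): hands the job in; it is judged then, once.
The state is a dict: "time": time; "joint_pos": joint angles; "qvel": joint speeds; "effort": joint torques, N m; "eef_pos": TCP position; "orientation": TCP orientation; "ft_force": force on the tool from outside, world axes, zero at the start; "ft_torque": the same for the moment, N m; "opening": finger opening in m; "gripper_force": force on a finger pad.
Only numpy, scipy, OpenCV 4.12 (cv2) and the standard library are available. Lean on these libraries where they do the work, as an engineer would, in place of code of your own. Each camera call takes 0.05 s, during which the arm holds its last target. There are 200 camera calls.

TASK

Put the baked rolls away: pick up the baking sheet by its rubber grip, tip the three rolls off it into the open bread box without touching them with the gripper, and lay the sheet flat back on the counter. Then shut the lid, swing the steel clip down over its keeper bar and press it right home against its stop so that it holds the lid down on its seal; it is stiff and can stick half-caught, so press firmly but do not force it. Leave the mug, jar and mill alone.

Things in the scene. Friction and masses are not known exactly. Their poses are not given: they have to be found in the camera images.
- box: White enamelled bread box, fixed; 180 (x) x 250 (y) x 130 mm tall, walls and floor 5 mm. Origin at the centre of its underside; +x to the hinge side, -x to the front, z up. A 12 mm thick, 70 mm long keeper bar lies along y in front of it at x -104; its slotted plate sets its height, z 106 to 109.5 mm, differently each time (not given). The rubber seal on the front rim stands up to z 142.
- lid_hinge (a point): Lid's hinge axis (along the box's y), on the lid's underside plane at its back edge: in the box frame x 96, y 0, z 135.5 mm. Axes fixed to the lid: -x runs along the lid to its front edge, z is the normal of its outer (top) face.
- lid (a joint): Lid angle, rad. Wooden lid 192 (hinge to front edge) x 256 x 12 mm, 0.3 kg. 1.5 to 1.75 = standing open, about upright; falls shut by itself once pushed below about 0.8. About 0.03 = resting on its seal, 6 mm proud at the front; 0 = level. The seal is a spring of 2.8 N per mm. Latched it reads -0.015 to 0.008.
- clip_hinge (a point): Hinge axis of the clip, along the box's y, on the lid's front nose: 210 mm from the lid hinge along the lid and 6 mm above its underside (lid level: box frame x -114, z 141.5 mm; on its seal 6 mm higher). Axes fixed to the clip: -z runs down its plate, -x is the normal of its outer face.
- clip_tab (a point): Middle of the top of the clip's thumb ledge: from the clip's hinge 39.5 mm along the plate (-z) and 12 mm out from it (-x).
- clip (a joint): Clip angle to the lid, rad. 0 = home at its stop, square to the lid, hanging in front of the box; grows as it swings out and up (1.57 = in line with the lid). Stays where left. Its hook meets the keeper at about 0.3; press the ledge down with 15 to 25 N to squeeze the seal so that the hook dips under the bar, and in with up to 25 N to the stop. Left at 0.05 to 0.25 it is only half-caught.
- clip_plate: Steel clip: plate 64 mm wide (y) x 46 mm long x 4 mm, its inner face on the hinge axis; near its lower end a thumb ledge stands 18 mm out from the outer face, sloping up 0.3 rad outward, and a hook turns inward. Same origin and axes as point clip_hinge. Finger it on the outer face and the ledge.
- sheet: Light aluminium baking sheet, loose, 220 (x) x 170 (y) mm, 5 mm thick, about 0.22 kg; 8 mm rims on both long sides, the +x edge open and flat so that things slide off it, the -x edge carries the grip. Origin at the centre of its underside, z up. Roll centres lie 98 mm or more from the grip; the rolls slide at a tilt of 26 to 35 degrees.
- sheet_grip (a point): Point on the black rubber grip that stands up on the sheet's -x edge: 12 mm thick (x), 110 mm long (y), top 36 mm above the sheet's underside. The point lies at its middle, at sheet x -104, y 0, 28 mm above the underside, so the TCP can go to it with the tool pointing down.
- roll0: Golden-brown bun, 62 mm across and 42 mm tall, domed top and flat base, about 45 g. Origin at the centre of its flat base, z up through the dome. One of three alike.
- roll1: Golden-brown bun, 62 mm across and 42 mm tall, domed top and flat base, about 45 g. Origin at the centre of its flat base, z up through the dome. One of three alike.
- roll2: Golden-brown bun, 62 mm across and 42 mm tall, domed top and flat base, about 45 g. Origin at the centre of its flat base, z up through the dome. One of three alike.
- mug: Blue mug, 82 mm across, 92 mm tall; bystander. Origin at the centre of its foot.
- jam_jar: Amber jam jar, 72 mm across, 105 mm tall; bystander. Origin at the centre of its foot.
- mill: Dark turned wooden pepper mill, 58 mm across, 157 mm tall; bystander. Origin at the centre of its foot.
Not all that is in view belongs to the job. Leave any purple look-alike of the roll1 alone. What is shaped like the roll2 but pink is not meant.

How it is judged:
On the way, in this order (a step that is already met when the one before it is completed fails the run):
1. all three rolls are inside the bread box (x of roll0 in the frame of box between -0.088 and 0.088 m and y of roll0 in the frame of box between -0.123 and 0.123 m and z of each of roll0, roll1, roll2 in the frame of box below 0.122 m and x of roll1 in the frame of box between -0.088 and 0.088 m and y of roll1 in the frame of box between -0.123 and 0.123 m and x of roll2 in the frame of box between -0.088 and 0.088 m and y of roll2 in the frame of box between -0.123 and 0.123 m), for 0.2 s.
2. the baking sheet lies flat on the counter again (height (world z) of sheet below 0.008 m and angle between sheet's own z axis and vertical below 0.06 rad), for 0.2 s.
3. the lid is down on its seal (value of joint lid below 0.05 rad), for 0.1 s.
At the end, for the whole second after the job is handed in: All three rolls lie inside the box below its rim; the sheet lies flat on the counter (within 3 degrees) at rest; the lid is down (joint below 0.026 rad) and the clip is home behind the keeper (joint below 0.03 rad), at rest and held by itself (all of step 1 and all of step 2 and value of joint lid below 0.026 rad and value of joint clip below 0.03 rad and velocity of joint clip between -0.05 and 0.05 rad/s and linear speed of sheet below 0.02 m/s); the robot touches nothing.
It fails at once if the gripper handles a roll (more than 3 N) (contact force between the fingers and roll0 above 3 N or contact force between the fingers and roll1 above 3 N or contact force between the fingers and roll2 above 3 N).
It fails at once if the clip is forced (pressed with more than 45 N) (contact force between any of the fingers, the arm and clip_plate above 45 N).
It fails at once if the mug, jar or mill is moved more than 30 mm or tipped (distance of any of mug, jam_jar, mill from where it was at the start of the episode above 0.03 m or angle between any of mug, jam_jar, mill's own z axis and vertical above 0.5 rad).
It also fails if it takes over 72 s, if anything falls off the work surface, if the arm or the gripper's body presses on something with over 40 N, if the wrist force passes 120 N, or if a joint passes its speed limit or range.

## Working session

There is one attempt and no reset: what is moved stays moved. The work goes in short steps, each a Python script; the robot and the scene stay as the last script left them, time stands still between calls to the robot, and variables do not carry over. Pictures are saved under pics/ and viewed, at most 10 in all, crops included, and the job is handed in when it is done.

```bash
ls; mkdir -p pics
python3 - <<'E'
from rig import *
import cv2,numpy as np
for n in("scene","top"):
    p,d=snapshot(n); cv2.imwrite(f"pics/{n}0.png",p[...,::-1]); np.save(f"{n}_d.npy",d); np.save(f"{n}_p.npy",p)
    c=calibration(n); print(n,c)
s=monitor.get_state(); print(s["time"],s["eef_pos"],s["orientation"],s["opening"])
E
```

```text
pics
scene {'vertical_fov': 42.250822175014555, 'cx': 313.9057188837905, 'cy': 236.50078812840846, 'R': array([[-0.86106973,  0.50844872, -0.00623062],
       [ 0.42042623,  0.70500262, -0.57115068],
       [-0.28600823, -0.49442008, -0.82082159]]), 't': array([ 0.40323405, -0.17552009,  1.64929095])}
top {'vertical_fov': 49.05155308362585, 'cx': 314.7700123466124, 'cy': 232.45842161695072, 'R': array([[ 0.02083184, -0.99971295, -0.01183476],
       [-0.99627654, -0.01976679, -0.08391863],
       [ 0.08366061,  0.01353888, -0.99640233]]), 't': array([0.02623504, 0.51741256, 1.38103236])}
0.1 [ 0.18132431 -0.49229101  0.24949291] [[ 9.38405097e-01  3.45537004e-01 -2.29457308e-04]
 [ 3.45537029e-01 -9.38404389e-01  1.16785710e-03]
 [ 1.88214098e-04 -1.17520905e-03 -9.99999292e-01]] 0.0852226344707308
```

View pics/scene0.png

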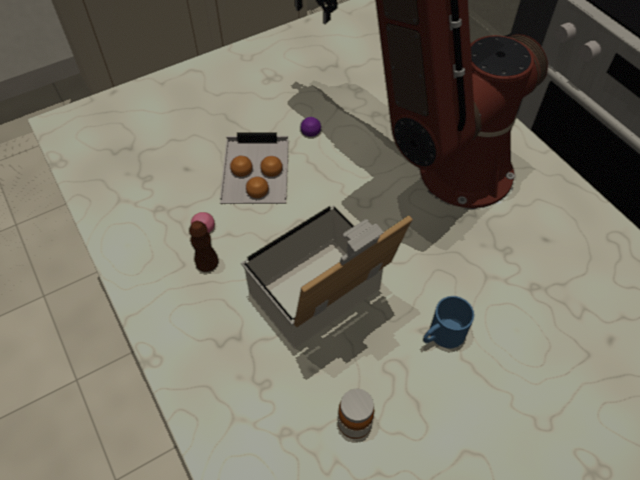

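View pics/top0.png

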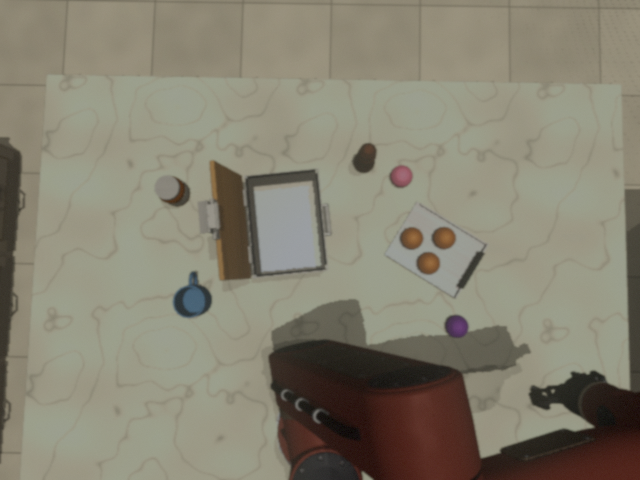

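Top view: three orange rolls on the sheet at (411,238), (443,238) and (428,263), with the black grip at (470,268). The box is at (287,222), keeper at (327,219), open lid at (230,222) and clip at (210,216). Possible mistakes for a roll are the pink bun (401,176) and the purple bun (456,326). I'm choosing the three golden ones on the sheet. The mill is at (365,157), jar at (172,190) and mug at (192,300).

```bash
cat > vis.py <<'E'
import numpy as np,cv2
from rig import calibration
def cloud(n,d):
    c=calibration(n); f=240/np.tan(np.radians(c["vertical_fov"]/2))
    v,u=np.mgrid[:480,:640]
    P=np.stack([(u-c["cx"])/f*d,(v-c["cy"])/f*d,d],-1)
    return (P-c["t"])@c["R"]   # world
def rect(pts):
    (c,s,a)=cv2.minAreaRect(pts.astype(np.float32)); return np.round(c,4),np.round(s,4),round(a,2),np.round(cv2.boxPoints((c,s,a)),4).tolist()
E
python3 - <<'E'
from vis import *
for n in("top","scene"):
    d=np.load(n+"_d.npy");p=np.load(n+"_p.npy").astype(int);W=cloud(n,d)
    h=cv2.cvtColor(p.astype(np.uint8),cv2.COLOR_RGB2HSV).astype(int)
    x,y,z=W[...,0],W[...,1],W[...,2]; ok=d>0
    if n=="top": win=(slice(200,300),slice(380,492)); bw=(slice(160,285),slice(246,336))
    else: win=(slice(125,212),slice(212,296)); bw=(slice(200,360),slice(240,400))
    m=np.zeros_like(ok); m[win]=1; m&=ok
    cz=np.median(z[m&(z<.004)]) ; print(n,"counter z",cz)
    g=m&(p.sum(2)<120)&(z>.02); print("grip",g.sum(),W[g].mean(0),rect(W[g][:,:2]))
    r=(m&(h[...,0]<20)&(h[...,1]>130)&(z>.01)).astype(np.uint8)
    k,l,st,ce=cv2.connectedComponentsWithStats(r)
    for i in range(1,k):
        if st[i,4]>60: q=W[l==i]; print("roll",ce[i],rect(q[:,:2])[0],q[:,2].max())
    s=m&(h[...,1]<60)&(z>.0025)&(z<.02); 
    s=cv2.morphologyEx(s.astype(np.uint8),cv2.MORPH_OPEN,np.ones((3,3)))>0
    print("sheet",s.sum(),np.median(z[s]),rect(W[s][:,:2]))
    b=np.zeros_like(ok); b[bw]=1; b&=ok&(z>.122)&(z<.15)
    if n=="top": print("rim",b.sum(),rect(W[b][:,:2]))
    np.save(n+"_W.npy",W)
    x0=dict(top=(180,150,330,170),scene=(180,100,260,240))[n]
    X,Y,w,hh=x0; cv2.imwrite(f"pics/{n}crop.png",cv2.resize(p[Y:Y+hh,X:X+w,::-1].astype(np.uint8),None,fx=2.4,fy=2.4,interpolation=2))
W=np.load("top_W.npy")
for nm,(a,b) in dict(keep=((190,245),(318,338)),clip=((185,245),(195,222)),lid=((155,285),(205,252))).items():
    q=W[a[0]:a[1],b[0]:b[1]].reshape(-1,3)
    for lo,hi in((.09,.118),(.118,.15),(.15,.25),(.25,.3),(.3,.33),(.33,.4)):
        t=q[(q[:,2]>lo)&(q[:,2]<hi)]
        if len(t)>8: print(nm,lo,len(t),np.round(np.median(t,0),4),np.round(t.min(0),3),np.round(t.max(0),3))
for nm,(v,u) in dict(mill=(157,365),jar=(190,172),mug=(300,192),pink=(176,401),purple=(326,456)).items(): print(nm,np.round(W[v,u],3))
E
```

```text
top counter z 0.00013697524177012785
grip 0 [nan nan nan] (array([0., 0.]), array([0., 0.]), 0.0, [[0.0, 0.0], [0.0, 0.0], [0.0, 0.0], [0.0, 0.0]])
roll [411.95437262 237.64258555] [ 0.5065 -0.2195] 0.0516673855691273
roll [444.45384615 237.53076923] [ 0.509  -0.3048] 0.050675636956959015
roll [428.88301887 262.8       ] [ 0.4424 -0.264 ] 0.051116885793550317
sheet 1627 0.006102072156061029 (array([ 0.481 , -0.2863]), array([0.2175, 0.1746]), 59.44, [[0.3504999876022339, -0.33559998869895935], [0.5008999705314636, -0.4244000017642975], [0.6115000247955322, -0.2370000034570694], [0.4611000120639801, -0.14830000698566437]])
rim 1258 (array([0.5313, 0.1118]), array([0.2568, 0.1927]), 6.95, [[0.3921999931335449, 0.19189999997615814], [0.4154999852180481, 0.0006000000284984708], [0.6704000234603882, 0.031700000166893005], [0.6470999717712402, 0.22300000488758087]])
scene counter z -0.0006383277408402602
grip 281 [ 0.44450112 -0.34390631  0.02812686] (array([ 0.4726, -0.2863]), array([0.2137, 0.1274]), 57.42, [[0.3614000082015991, -0.34200000762939453], [0.46880000829696655, -0.41060000658
[... 924 characters left out ...]
0.473 0.221 0.33 ] [0.556 0.268 0.392]
lid 0.09 60 [0.6017 0.202  0.1075] [0.534 0.195 0.091] [0.642 0.207 0.118]
lid 0.118 494 [0.5526 0.2015 0.1371] [0.393 0.189 0.119] [0.649 0.222 0.15 ]
lid 0.15 1494 [0.5158 0.215  0.2033] [0.39  0.191 0.15 ] [0.646 0.238 0.25 ]
lid 0.25 867 [0.5133 0.2272 0.2759] [0.39  0.209 0.25 ] [0.643 0.246 0.3  ]
lid 0.3 896 [0.5072 0.2348 0.3204] [0.388 0.215 0.3  ] [0.642 0.261 0.33 ]
lid 0.33 490 [0.5104 0.2392 0.3851] [0.434 0.221 0.33 ] [0.556 0.253 0.392]
mill [ 0.695 -0.085  0.144]
jar [0.611 0.4   0.104]
mug [0.33  0.363 0.003]
pink [ 0.669 -0.189  0.043]
purple [ 0.28  -0.332  0.045]<stdin>:10: RuntimeWarning: Mean of empty slice.
  ret = um.true_divide(
```

View pics/topcrop.png

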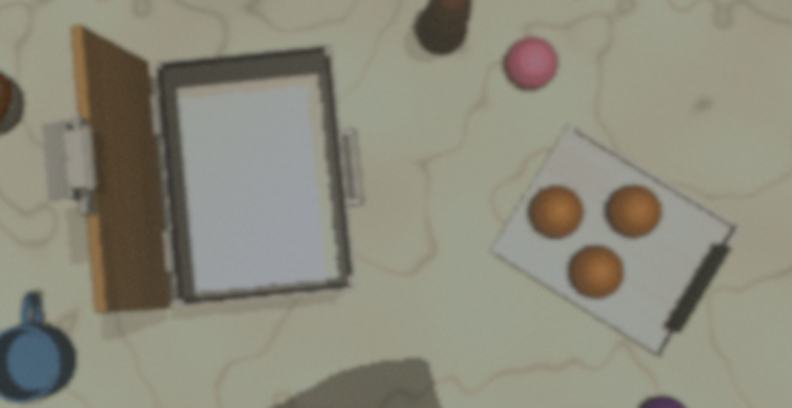

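View pics/scenecrop.png

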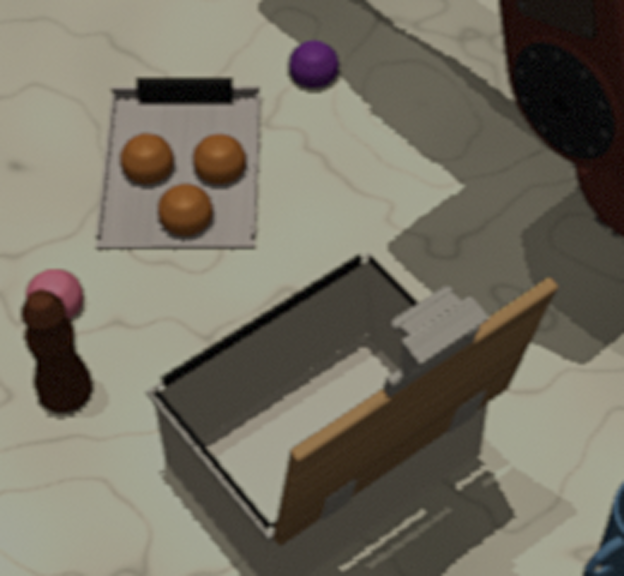

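The crop confirms it: the three golden rolls lie on the sheet with the black grip, and pink and purple are separate. Next I refine the box and sheet poses and check that the path is reachable.

```bash
cat > geo.py <<'E'
import numpy as np
from scipy.spatial.transform import Rotation as Ro
def rot(closing,approach):
    z=np.array(approach,float); z/=np.linalg.norm(z); y=np.array(closing,float); y-=y@z*z; y/=np.linalg.norm(y)
    return np.column_stack([np.cross(y,z),y,z])
U=lambda a:np.array([np.cos(a),np.sin(a),0])
Z=np.array([0,0,1.])
SA=np.radians(59.1); SC=np.array([.481,-.2875,0]); 
BA=np.radians(96.95); BX=U(BA); BY=np.cross(Z,BX); BC=np.array([.5313,.1118,0])-.004*BX
def bw(x,y,z): return BC+x*BX+y*BY+z*Z
def tobox(W): d=W-BC; return np.stack([d@BX,d@BY,d[...,2]],-1)
def sheet_pose(lip,ax,th):      # lip (top of open edge centre), heading unit vec, tilt -> sheet centre frame, TCP pos
    sx=np.cos(th)*ax-np.sin(th)*Z; sz=np.sin(th)*ax+np.cos(th)*Z
    return lip-.214*sx+.023*sz, sx, sz
E
python3 - <<'E'
from geo import *; from rig import *; from vis import rect
W=np.load("top_W.npy"); B=tobox(W)
S=tobox(np.load("scene_W.npy"))
pc=lambda a:np.round(np.percentile(a,[0,2,10,50,90,98,100]),4)
for nm,C,l in(("top",B,.0),("sc",S,0.)):
    x,y,z=C[...,0],C[...,1],C[...,2]; 
    f=(abs(y)<.1)&(z>.12)&(z<.155)&(x<-.06)&(x>-.1); print(nm,"front rim x",pc(x[f]),"z",pc(z[f]))
    for s in(1,-1):
        f=(abs(x)<.06)&(z>.12)&(z<.15)&(s*y>.1)&(s*y<.14); print("side",s,pc(y[f]))
        f=(x<-.02)&(x>-.1)&(z>.12)&(z<.15)&(s*y>.05)&(s*y<.11)
    k=(x<-.095)&(x>-.125)&(abs(y)<.06)&(z>.08)&(z<.125); print("keeper",pc(x[k]),pc(y[k]),pc(z[k]))
    f=(abs(y)<.1)&(z>.12)&(z<.155)&(x<-.06)&(x>-.1);print("front slope",np.polyfit(y[f],x[f],1))
    f=(abs(abs(y)-.08)<.04)&(x>.08)&(x<.16)&(z>.17)&(z<.31)
    print("lid slope dx/dz, x",np.polyfit(z[f]-.1355,x[f],1))
    c=(abs(y)<.05)&(x>.05)&(x<.2)&(z>.35); print("clip",pc(x[c]),pc(y[c]),pc(z[c]))
S0=np.load("scene_W.npy")[125:150,228:284].reshape(-1,3); g=S0[(S0[:,2]>.03)&(S0[:,2]<.045)]; print("grip top",len(g),g.mean(0),rect(g[:,:2]))
print("expected grip",SC-.104*U(SA))
for s in(1,-1):
  print("opt",s)
  gp=SC-.104*U(SA); q=[kinematics.inverse_kinematics(gp+h*Z,rot(s*U(SA),-Z)) for h in(.028,.28)]
  for th in(0,20,40,45):
    p,sx,sz=sheet_pose(bw(-.045,0,.142+(.12 if th==0 else 0)),BX,np.radians(th)); q.append(kinematics.inverse_kinematics(p,rot(s*sx,-sz))); print(np.round(p,3))
  for a in q: print(None if a is None else np.round(a,2))
E
```

```text
top front rim x [-0.0924 -0.0922 -0.0915 -0.0882 -0.085  -0.0844 -0.0843] z [0.1244 0.1256 0.1276 0.1396 0.1448 0.1464 0.1492]
side 1 [0.1205 0.1206 0.1212 0.1244 0.1277 0.1283 0.1284]
side -1 [-0.1279 -0.1276 -0.1266 -0.1213 -0.1192 -0.1188 -0.1184]
keeper [-0.1093 -0.1089 -0.1079 -0.1029 -0.0982 -0.0966 -0.0962] [-0.0403 -0.0375 -0.032   0.0008  0.0335  0.0399  0.041 ] [0.1034 0.1058 0.1077 0.1115 0.1157 0.1171 0.1195]
front slope [-8.52416766e-05 -8.82280184e-02]
lid slope dx/dz, x [0.1693029  0.09678891]
clip [0.1171 0.1186 0.1215 0.1382 0.1542 0.1576 0.1581] [-0.0315 -0.0297 -0.023   0.0013  0.0247  0.0312  0.0326] [0.3502 0.3665 0.3819 0.3855 0.3885 0.3902 0.3917]
sc front rim x [-0.0927 -0.0914 -0.0887 -0.0858 -0.0837 -0.0826 -0.0806] z [0.12   0.1205 0.1233 0.1344 0.1415 0.1433 0.1455]
side 1 [0.1176 0.1178 0.1187 0.1204 0.1238 0.1255 0.1265]
side -1 [-0.1298 -0.129  -0.1284 -0.1253 -0.1215 -0.1203 -0.1198]Traceback (most recent call last):
  File "<stdin>", line 11, in <module>
  File "<stdin>", line 4, in <lambda>
    return _quantile_unchecked(
        a, q, axis, out, overwrite_input, method, keepdims, weights)
    return _ureduce(a,
                    func=_quantile_ureduce_func,
    ...<5 lines>...
                    overwrite_input=overwrite_input,
                    method=method)
    r = func(a, **kwargs)
    result = _quantile(arr,
                       quantiles=q,
    ...<2 lines>...
                       out=out,
                       weights=wgt)
    slices_having_nans = np.isnan(arr[-1, ...])
                                  ~~~^^^^^^^^^
IndexError: index -1 is out of bounds for axis 0 with size 0
```

Run:
```python
from geo import *; from rig import *; from vis import rect
S0=np.load("scene_W.npy")[125:150,228:284].reshape(-1,3); g=S0[(S0[:,2]>.03)&(S0[:,2]<.045)]; print("grip top",len(g),g.mean(0),rect(g[:,:2]))
print("expected grip",SC-.104*U(SA))
f=lambda a: None if a is None else np.round(a,2)
for s in(1,-1):
  print("opt",s)
  gp=SC-.104*U(SA); 
  for h in(.028,.28): print(f(kinematics.inverse_kinematics(gp+h*Z,rot(s*U(SA),-Z))))
  for th in(0,20,40,45):
    p,sx,sz=sheet_pose(bw(-.045,0,.142+(.12 if th==0 else 0)),BX,np.radians(th)); print(th,np.round(p,3),f(kinematics.inverse_kinematics(p,rot(s*sx,-sz))))
# lid push poses
for x in(.19,.1,0): print("lid",f(kinematics.inverse_kinematics(bw(x,.085,.32),rot(BY,-Z))))
# clip poses, tool tilted by t inward
for t in(0,.3,.5):
  for s in (1,-1): print("clip",t,f(kinematics.inverse_kinematics(bw(-.13,0,.12),rot(s*BY,np.sin(t)*BX-np.cos(t)*Z))))
```

```text
grip top 162 [ 0.42826645 -0.37430895  0.03373964] (array([ 0.4295, -0.3746]), array([0.0207, 0.1092]), 59.05, [[0.3772999942302704, -0.3553999960422516], [0.47099998593330383, -0.4115000069141388], [0.48159998655319214, -0.3937999904155731], [0.3878999948501587, -0.3375999927520752]])
expected grip [ 0.42759171 -0.37673875  0.        ]
opt 1
[-0.85  0.59 -0.33  0.65  0.   -0.31]
[-0.85  0.36  0.03  1.24  0.   -0.31]
0 [ 0.563 -0.149  0.285] [-0.38  0.39  0.08  1.26  0.   -0.51]
20 [ 0.561 -0.129  0.237] [-0.18  0.33 -0.18  0.95 -0.33 -0.32]
40 [ 0.555 -0.085  0.297] [ 0.07  0.33 -0.16  1.03 -0.7  -0.07]
45 [ 0.554 -0.071  0.31 ] [ 0.13  0.35 -0.15  1.08 -0.79  0.01]
opt -1
[-0.85  0.59 -0.33  0.65  0.    2.83]
[-0.85  0.36  0.03  1.24  0.    2.83]
0 [ 0.563 -0.149  0.285] [-0.38  0.39  0.08  1.26  0.    2.64]
20 [ 0.561 -0.129  0.237] [-0.18  0.33 -0.18  0.95 -0.33  2.82]
40 [ 0.555 -0.085  0.297] [ 0.07  0.33 -0.16  1.03 -0.7   3.07]
45 [ 0.554 -0.071  0.31 ] [ 0.13  0.35 -0.15  1.08 -0.79 -3.13]
lid [ 0.45  0.24 -0.04  1.29  0.   -1.24]
lid [ 0.27  0.17 -0.13  1.27  0.   -1.42]
lid [ 0.05  0.13 -0.17  1.27  0.   -1.64]
clip 0 [-0.17  0.44 -0.3   0.83  0.   -1.86]
clip 0 [-0.17  0.44 -0.3   0.83  0.    1.28]
clip 0.3 [-0.32  0.52 -0.21  0.98  0.27 -2.03]
clip 0.3 [-0.32  0.52 -0.21  0.98  0.27  1.11]
clip 0.5 [-0.41  0.61 -0.13  1.11  0.43 -2.16]
clip 0.5 [-0.41  0.61 -0.13  1.11  0.43  0.98]
```

Run:
```python
from geo import *; from rig import *; import cv2
gp=np.array([.428,-.376,0]); R=rot(U(SA),-Z)
set_gripper(.05)
ctrl.movep(gp+.13*Z,R); ctrl.servo_line(gp+.031*Z,feed=.1)
s=monitor.get_state(); print(s["time"],s["ft_force"],s["eef_pos"])
set_gripper(0,effort=110); s=monitor.get_state(); print(s["opening"],s["gripper_force"],s["ft_force"])
ctrl.servo_line(gp+.29*Z,feed=.1)
s=monitor.get_state(); print(s["time"],s["ft_force"],s["ft_torque"],s["opening"],s["eef_pos"])
p,d=snapshot("scene"); cv2.imwrite("pics/lift.png",p[60:300,150:470,::-1].repeat(2,0).repeat(2,1))
```

```text
3.2167 [ 0.17780775 -0.68505357 -0.37973302] [ 0.42832882 -0.37637656  0.03158029]
0.009863087752425176 108.0320155620575 [-1.24865811  0.83905968  5.60910292]
6.4083 [ 0.11495345  0.09395992 -3.62464869] [-0.32852261  0.15785399  0.02019558] 0.009875509857528686 [ 0.42792088 -0.37589115  0.28967015]
```

View pics/lift.png

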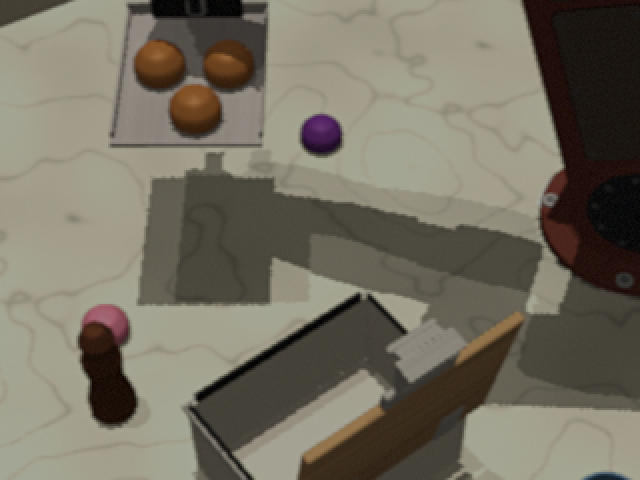

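The sheet is up and level with all three rolls on it. Next I carry it over the front of the box and tip it about its open lip.

Run:
```python
from geo import *; from rig import *; import cv2
def go(z,th,feed,x=-.045):
    p,sx,sz=sheet_pose(bw(x,0,z),BX,np.radians(th)); ctrl.servo_line(p+.003*sz,rot(sx,-sz),feed=feed)
go(.262,0,.13); go(.15,18,.12)
for th in np.arange(20,48,2):
    go(.145,th,.05); s=monitor.get_state(); f=s["ft_force"][2]; print(th,round(s["time"],1),round(f,2))
    if th>=26:
        ctrl.sleep(.25); f=monitor.get_state()["ft_force"][2]
        if f>-2.35: ctrl.sleep(.3); break
print(monitor.get_state()["ft_force"],monitor.get_state()["time"])
p,d=snapshot("scene"); cv2.imwrite("pics/tip.png",p[100:400,150:550,::-1].repeat(2,0).repeat(2,1))
```

```text
20 9.5 -3.59
22 9.8 -4.06
24 10.1 -2.65
26 10.4 -4.25
28 10.9 -3.91
30 11.5 -4.35
32 12.0 -3.86
34 12.6 -3.24
36 13.1 -3.44
38 13.7 -2.61
[ 0.24955886  0.12921317 -2.36262912] 14.2167
```

View pics/tip.png

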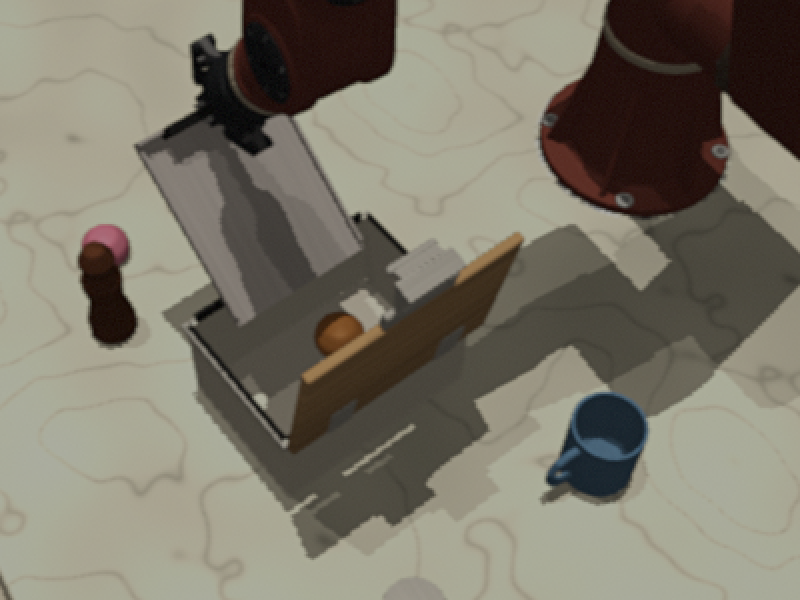

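The sheet is empty and at least one roll shows in the box. I'll put the sheet back where it came from and then check the box from above.

Run:
```python
from geo import *; from rig import *; import cv2
def go(z,th,feed,x=-.045):
    p,sx,sz=sheet_pose(bw(x,0,z),BX,np.radians(th)); ctrl.servo_line(p+.003*sz,rot(sx,-sz),feed=feed)
go(.20,38,.12); go(.262,0,.2,-.08)
gp=np.array([.428,-.376,0]); R=rot(U(SA),-Z)
ctrl.servo_line(gp+.2*Z,R,feed=.2)
ctrl.servo_line(gp+.05*Z,R,feed=.12)
h=.034
while h>=.028:
    ctrl.servo_line(gp+h*Z,R,feed=.05); s=monitor.get_state(); print(round(h,3),s["ft_force"].round(2) if hasattr(s["ft_force"],"round") else s["ft_force"])
    if s["ft_force"][2]>1: break
    h-=.0015
set_gripper(.05); ctrl.sleep(.2); ctrl.servo_line(gp+.14*Z,feed=.2)
print(monitor.get_state()["time"])
p,d=snapshot("top"); cv2.imwrite("pics/back.png",cv2.resize(p[150:320,180:510,::-1],None,fx=2.4,fy=2.4,interpolation=2))
from vis import cloud
W=cloud("top",d); B=tobox(W); hs=cv2.cvtColor(p,cv2.COLOR_RGB2HSV)
m=(hs[...,0]<20)&(hs[...,1]>130)&(abs(B[...,0])<.088)&(abs(B[...,1])<.123)&(B[...,2]<.125)
k,l,st,ce=cv2.connectedComponentsWithStats(m.astype(np.uint8))
for i in range(1,k):
    if st[i,4]>30: print(st[i,4],B[l==i].mean(0).round(3),B[l==i][:,2].max())
q=W[225:285,405:460]; v=W[(abs((W-SC)@U(SA))<.09)&(abs((W-SC)@np.cross(Z,U(SA)))<.07)]; v=v[v[:,2]<.02]; A=np.c_[v[:,:2],np.ones(len(v))]; print("sheet plane",np.linalg.lstsq(A,v[:,2],rcond=None)[0],np.median(v[:,2]))
```

```text
0.034 [-1.26 -0.76 -2.67]
0.033 [-0.55  0.17 -2.55]
0.031 [-1.53  0.81  5.68]
20.8333
293 [ 0.042 -0.039  0.046] 0.06055229938943519
257 [0.034 0.019 0.05 ] 0.0654668292747964
269 [-0.033  0.043  0.04 ] 0.051692042104335936
sheet plane [-0.00137119 -0.00138025  0.00514822] 0.0048815320445945755
```

View pics/back.png

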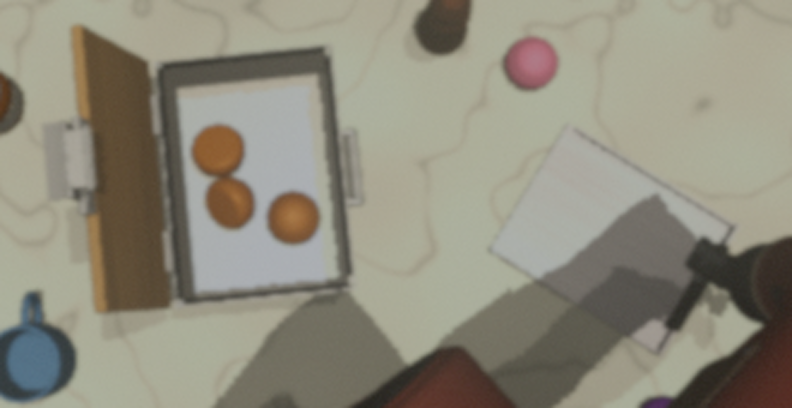

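All three rolls are in the box at heights below the rim, and the sheet lies flat (plane tilt about 0.002 rad). Next I push the lid shut from behind, off to one side of the clip.

Run:
```python
from geo import *; from rig import *; import cv2
from vis import cloud
set_gripper(0); s=monitor.get_state(); R=rot(BY,-Z)
ctrl.servo_line(np.array([.41,-.33,.45]),feed=.3)
ctrl.movep(bw(.19,.085,.45),R)
ctrl.servo_line(bw(.19,.085,.32),feed=.2); print(monitor.get_state()["time"],monitor.get_state()["ft_force"])
for a in np.arange(1.7,.3,-.1):
    r=.165; x=.096-r*np.cos(a)+.012*np.sin(a)+.011; z=.1355+r*np.sin(a)+.012*np.cos(a)+.019
    ctrl.servo_line(bw(x,.085,z),feed=.15); f=np.array(monitor.get_state()["ft_force"]); print(round(a,2),f.round(1))
    if np.linalg.norm(f)>25: print("stop"); break
ctrl.servo_line(bw(x,.085,.30),feed=.25)
ctrl.movep(bw(-.24,0,.30),R)
print(monitor.get_state()["time"])
p,d=snapshot("top"); B=tobox(cloud("top",d)); x,y,z=np.moveaxis(B,-1,0)
f=(abs(abs(y)-.09)<.03)&(x<.08)&(x>-.085)&(z>.12)&(z<.2); print("lid plane z(x)",np.polyfit(x[f],z[f],1),f.sum())
c=(abs(y)<.03)&(x<-.1)&(x>-.18)&(z>.1)&(z<.2)
for lo in np.arange(-.18,-.1,.008):
    g=c&(x>=lo)&(x<lo+.008); 
    if g.sum()>5: print(lo.round(3),g.sum(),np.median(z[g]).round(4),y[g].min().round(3),y[g].max().round(3))
cv2.imwrite("pics/lid.png",p[130:330,180:440,::-1].repeat(3,0).repeat(3,1))
```

```text
25.625 [-0.34129675  0.40377298  0.46198346]
1.7 [0.6 0.3 0.8]
1.6 [-0.9 -0.2 -0. ]
1.5 [-0.1 -0.4 -0.1]
1.4 [-0.9  0.4  0. ]
1.3 [0.3 0.5 0.2]
1.2 [-0.2 -0.6 -0.1]
1.1 [ 0.3 -0.2 -0. ]
1.0 [ 0.6 -0.5  0.6]
0.9 [-1.4 -0.5  1. ]
0.8 [0.1 0.4 0.4]
0.7 [-0.3 -0.2 -0.5]
0.6 [0.  0.9 0.3]
0.5 [-0.3 -0.3  0.1]
0.4 [ 1.   0.7 -0.3]
30.775
lid plane z(x) [-0.02421664  0.1504178 ] 3311
-0.164 24 0.1549 -0.028 0.028
-0.156 89 0.1417 -0.029 0.029
-0.148 76 0.1426 -0.029 0.03
-0.14 82 0.145 -0.03 0.03
-0.132 81 0.1467 -0.03 0.029
-0.124 79 0.15 -0.03 0.029
-0.116 78 0.1528 -0.029 0.03
-0.108 85 0.1519 -0.03 0.03
```

View pics/lid.png

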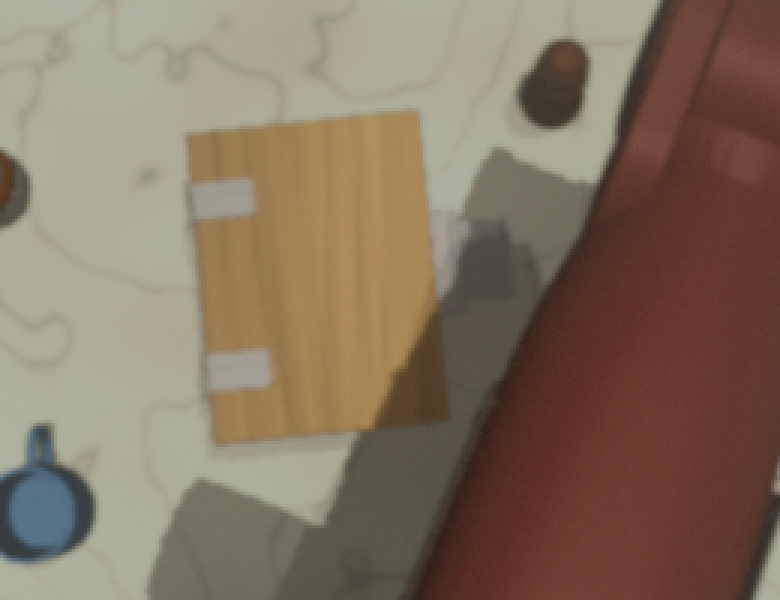

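The lid is down: its top slopes about 0.024 rad, resting on the seal. The clip hangs about 0.3 rad below level in front of the box. Next I swing it down with guarded moves using the closed fingertips.

```bash
cat > clip.py <<'E'
from geo import *; from rig import *
R=rot(BY,-Z); HX,HZ=-.114,.1475
def tip(ps):  # tip-bottom centre (box x,z) touching ledge lip & plate at plate angle ps
    zl=-.0365*np.cos(ps)+.022*np.sin(ps); r=(-zl+.004*np.sin(ps))/np.cos(ps)
    return HX-r*np.sin(ps)-.004*np.cos(ps)-.011, HZ+zl
def to(x,z,feed=.03): ctrl.servo_line(bw(x,0,z+.019),R,feed=feed)
def F(): 
    f=np.array(monitor.get_state()["ft_force"]); return -f@BX,f[2],np.linalg.norm(f)
def where(): p=tobox(np.array(monitor.get_state()["eef_pos"])); return p[0],p[2]-.019
E
python3 - <<'E'
from clip import *
to(-.141,.185,.2); print(monitor.get_state()["time"],F())
x0,z0=tip(.55); path=[(-.141,z) for z in np.arange(.157,z0,-.005)]+[tip(p) for p in (.55,.5,.45,.4,.36)]
for x,z in path:
    to(x,z,.05); f=F(); print(round(x,4),round(z,4),np.round(f,1),np.round(where(),4))
    if f[2]>25: print("stop"); break
print(monitor.get_state()["time"])
E
```

```text
31.6667 (np.float64(-0.3330184230470295), np.float64(0.7441281797580975), np.float64(0.864064025821288))
-0.141 0.157 [-0.8 -0.4  0.9] [-0.141  0.157]
-0.141 0.152 [-0.2 -0.2  0.4] [-0.141   0.1518]
-0.141 0.147 [-0.   0.9  1.4] [-0.1409  0.1467]
-0.141 0.142 [-0.5 -0.3  0.6] [-0.141   0.1418]
-0.141 0.137 [0.1 0.8 0.8] [-0.141   0.1367]
-0.141 0.132 [0.7 0.2 0.8] [-0.141   0.1316]
-0.1417 0.1279 [-0.4 -0.1  0.5] [-0.1417  0.1276]
-0.1413 0.126 [0.3 1.  1. ] [-0.1412  0.1259]
-0.1407 0.1242 [0.1 0.9 1.2] [-0.1406  0.1241]
-0.1399 0.1224 [-0.1  0.2  0.7] [-0.1398  0.1223]
-0.1392 0.1211 [ 0.8 -0.1  1. ] [-0.1392  0.121 ]
34.875
```

Run:
```python
from clip import *
x,z=tip(.36); n=0; mode="down"; t0=monitor.get_state()["time"]
while n<70:
    n+=1; fi,fd,fn=F()
    if n%2==0 or fn>25: print(n,mode,np.round([fi,fd,fn],1),np.round(where(),4),round(x,4),round(z,4))
    if fn>38: print("too much"); break
    if mode=="down":
        if fd>19: mode="in"
        else: z-=.0006 if fd>4 else .001; x+=.0002
    else:
        z-=np.clip((20-fd)*8e-5,-.0006,.0006)
        if fi<24: x+=.0006 if fi<15 else .0003
        else: break
    to(x,z,.03)
print(n,np.round(F(),1),np.round(where(),4),monitor.get_state()["time"]-t0)
```

```text
2 down [0.2 0.4 1.2] [-0.1389  0.12  ] -0.139 0.1201
4 down [-2.6  2.1  3.4] [-0.1385  0.1181] -0.1386 0.1181
6 down [-2.4  4.3  4.9] [-0.1381  0.1161] -0.1382 0.1161
8 down [-2.1  5.5  5.9] [-0.1378  0.1151] -0.1378 0.1149
10 down [-2.7  6.9  7.5] [-0.1375  0.1139] -0.1374 0.1137
12 down [-1.5  7.6  7.9] [-0.1372  0.1129] -0.137 0.1125
14 down [-1.   8.8  9. ] [-0.1369  0.1117] -0.1366 0.1113
16 down [-1.2  9.7  9.9] [-0.1365  0.1107] -0.1362 0.1101
18 down [-2.5 10.5 10.9] [-0.1361  0.1095] -0.1358 0.1089
20 down [-2.2 10.6 11.1] [-0.1356  0.1084] -0.1354 0.1077
22 down [-2.9 10.8 11.4] [-0.1351  0.1073] -0.135 0.1065
24 down [-3.1 11.8 12.4] [-0.1345  0.1061] -0.1346 0.1053
26 down [-5.1 13.9 15. ] [-0.1338  0.105 ] -0.1342 0.1041
28 down [-7.8 16.7 18.6] [-0.133   0.1039] -0.1338 0.1029
30 down [-10.3  16.6  19.7] [-0.1321  0.1028] -0.1334 0.1017
32 down [-10.1  18.4  21.1] [-0.1316  0.1018] -0.133 0.1005
34 in [-9.6 19.3 21.8] [-0.1314  0.1012] -0.1328 0.0999
36 in [-8.8 18.1 20.3] [-0.1305  0.1011] -0.1316 0.0997
38 in [-7.7 18.4 20.1] [-0.1296  0.1008] -0.1304 0.0995
40 in [-3.5 18.1 18.9] [-0.1294  0.1007] -0.1292 0.0992
42 in [ 2.6 18.7 19.4] [-0.1293  0.1007] -0.128 0.0991
44 in [ 8.8 19.6 22.2] [-0.1293  0.1007] -0.1268 0.099
46 in [14.5 19.  24.7] [-0.1292  0.1007] -0.1256 0.0988
47 in [16.3 19.3 26.2] [-0.1291  0.1007] -0.125 0.0988
48 in [17.4 20.2 27.7] [-0.1291  0.1006] -0.1247 0.0987
49 in [18.7 19.7 28. ] [-0.1291  0.1007] -0.1244 0.0987
50 in [20.2 19.  28.8] [-0.1291  0.1007] -0.1241 0.0987
51 in [21.5 19.9 30.2] [-0.1291  0.1006] -0.1238 0.0986
52 in [24.2 18.8 31.8] [-0.1291  0.1007] -0.1235 0.0986
52 [24.2 18.8 31.8] [-0.1291  0.1007] 12.75
```

Run:
```python
from clip import *; import cv2
from vis import cloud
to(-.129,.1000,.03); print(np.round(F(),1)); to(-.131,.106,.04); print(np.round(F(),1)); to(-.145,.16,.15); to(-.24,.25,.3); 
ctrl.movep(np.array([.45,-.30,.33]),R); print(monitor.get_state()["time"],np.round(F(),1))
p,d=snapshot("top"); B=tobox(cloud("top",d)); x,y,z=np.moveaxis(B,-1,0)
f=(abs(abs(y)-.09)<.03)&(x<.08)&(x>-.085)&(z>.12)&(z<.2); print("lid plane z(x)",np.polyfit(x[f],z[f],1))
for nm in("top","scene"):
    if nm=="scene": p2,d=snapshot("scene"); B=tobox(cloud("scene",d)); x,y,z=np.moveaxis(B,-1,0)
    c=(abs(y)<.026)&(x<-.108)&(x>-.15)&(z>.06)&(z<.17)
    for lo in np.arange(-.15,-.108,.003):
        g=c&(x>=lo)&(x<lo+.003)
        if g.sum()>3: print(nm,lo.round(3),g.sum(),np.percentile(z[g],[10,50,90]).round(4))
cv2.imwrite("pics/end.png",cv2.resize(p[160:290,250:400,::-1],None,fx=4,fy=4,interpolation=2))
```

```text
[-2.4 15.2 15.6]
[-0.6 -0.1  0.6]
50.2417 [ 0.4 -0.4  0.9]
lid plane z(x) [0.01565576 0.14661635]
top -0.135 18 [0.0995 0.1016 0.1042]
top -0.132 25 [0.099  0.1022 0.1064]
top -0.129 24 [0.0987 0.1014 0.1055]
top -0.126 26 [0.0976 0.1011 0.1035]
top -0.123 17 [0.0946 0.0982 0.1033]
top -0.12 20 [0.1391 0.1439 0.1454]
top -0.117 24 [0.1426 0.1445 0.1477]
top -0.114 26 [0.1423 0.1452 0.1492]
top -0.111 26 [0.1409 0.1435 0.1465]
scene -0.12 5 [0.1396 0.1422 0.1435]
scene -0.117 24 [0.1413 0.1438 0.1448]
scene -0.114 30 [0.1403 0.143  0.1458]
scene -0.111 27 [0.141  0.1428 0.1467]
```

View pics/end.png

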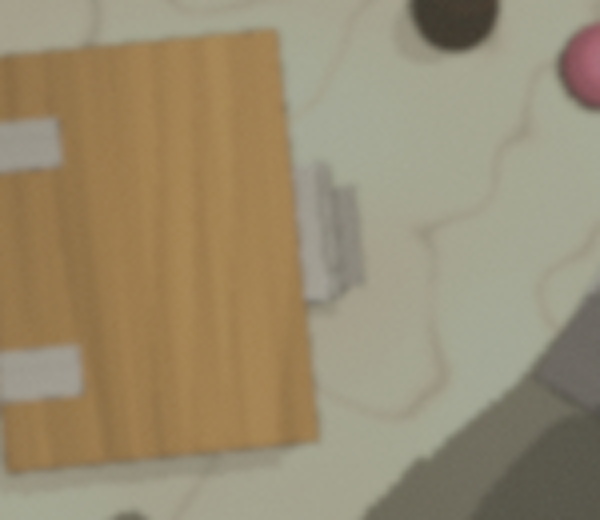

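The lid is level (slope changed by −0.04 rad) and the ledge sits at x ≈ −0.136, where home should be. There's time for one more firm inward press to rule out a half-catch.

Run:
```python
from clip import *
ctrl.movep(bw(-.20,0,.20),R); to(-.137,.13,.2); to(-.137,.106,.1); print(monitor.get_state()["time"],np.round(F(),1))
x=-.132
for i in range(16):
    to(x,.106,.05); f=F(); print(round(x,4),np.round(f,1),np.round(where(),4))
    if f[0]>24 or f[2]>32: break
    x+=.001 if f[0]<16 else .0005
to(-.135,.107,.06); to(-.145,.16,.2); to(-.24,.25,.3); ctrl.sleep(.2)
s=monitor.get_state(); print(s["time"],np.round(F(),1)); 
ticket.sign_off()
```

```text
52.3333 [-0.5  0.7  1.2]
-0.132 [ 0.4 -0.   0.5] [-0.1319  0.1066]
-0.131 [ 0.4 -0.4  0.6] [-0.1309  0.1062]
-0.13 [-0.4 -0.8  0.9] [-0.1299  0.106 ]
-0.129 [ 3.6 -0.   3.7] [-0.1293  0.106 ]
-0.128 [7.8 0.2 7.9] [-0.1292  0.1061]
-0.127 [13.  -2.1 13.4] [-0.1292  0.1061]
-0.126 [16.8 -1.1 16.9] [-0.1291  0.1061]
-0.1255 [20.1 -1.7 20.3] [-0.1291  0.1062]
-0.125 [21.1 -1.7 21.3] [-0.1291  0.1062]
-0.1245 [24.5 -2.2 24.6] [-0.129   0.1062]
56.3583 [-0.1 -0.1  0.1]
the job is handed in; nothing more can be done
```

I handed the job in at about 56 s: all three rolls are in the box, the sheet lies flat on the counter, and the lid is down. The clip stayed solid against its stop under a 24 N press, and I never steered the arm near the mug, jar or mill. The hand-in returned no verdict, so success rests on my own camera and force readings.

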